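# Make up the training kit and the bag kit

## Task

Make up two kits in the two wooden trays: the tray with two long lanes gets the wooden massage roller and the long seven-lid pill organiser, each lying flat in a lane of its own; the tray with three compartments in a row gets the blue pump dispenser standing upright in the middle one, and the steel mirror compact and the short three-lid pill organiser lying flat and right way up in the two end ones, one in each, either way round. Everything must rest on the tray floor, not on a rib or rim. Leave the cream jar and the cardboard soap box where they are.

Things in the scene. Friction and masses are not known exactly. Their poses are not given: they have to be found in the camera images.
- lane_tray: Fixed low wooden tray, 160 (its x) by 182 (its y) mm, with two equal lanes side by side, each 74 wide (x) and 174 long (y) inside; lane centres at x = +39 and -39 mm, y = 0. Origin at the centre of its underside, z up. Floor top at 4 mm, walls and middle rib 4 mm thick with tops at 12 mm.
- cell_tray: Fixed low wooden tray, 104 (its x) by 268 (its y) mm, with three equal compartments in a row along y, each 96 (x) by 84 (y) mm inside; their centres at y = -88, 0 and +88 mm, x = 0. Origin at the centre of its underside, z up. Floor top at 4 mm, walls and two ribs 4 mm thick with tops at 12 mm.
- long_organiser: Long clear plastic pill organiser with seven shut hinged lids, a rigid bar 150 (its x) by 34 (its y) by 24 mm high, about 70 g, lying flat. Origin at the centre of its underside, z up. Grip it across its 34 mm width.
- short_organiser: Short clear plastic pill organiser with three shut hinged lids, a rigid bar 66 (its x) by 34 (its y) by 24 mm high, about 35 g, lying flat. Origin at the centre of its underside, z up. Grip it across its 34 mm width.
- compact: Brushed steel mirror compact, shut: a round flat disc 58 mm across and 18 mm thick, about 70 g, lying flat. Origin at the centre of its underside, z up.
- roller: Wooden massage roller lying along its x, 150 mm long: a ribbed barrel 34 mm across and 100 mm long between two square end blocks, 38 by 38 mm and 25 mm long, on which it rests (the barrel does not turn). About 130 g. Origin at its centre, 19 mm above what it lies on. Grip the barrel across y.
- pump: Empty blue plastic pump dispenser standing upright: body 46 mm across with straight sides to 78 mm high, then shoulder and white pump head with its top at 115 mm; the head is 14 mm wide and its spout reaches 29 mm from the axis towards -x. About 60 g. Origin at the centre of its underside, z up.
- cream_jar: Bystander: loose white jar with dark wooden lid, 52 mm across, 45 mm high. Origin at the centre of its underside. To be left alone.
- soap_box: Bystander: loose brown cardboard soap box with a paper band, 70 (x) by 45 (y) by 30 mm high. Origin at the centre of its underside. To be left alone.
Not all that is in view belongs to the job. Of the things that look like the roller, take the one that is nearest to the robot's base at the start.

How it is judged:
By the outcome, as a careful person would: the job done as asked, in the order asked, and still so for the second after the job is handed in, with the robot touching nothing.
It also fails if it takes over 136 s, if anything falls off the work surface, if the arm or the gripper's body presses on something with over 40 N, if the wrist force passes 120 N, or if a joint passes its speed limit or range.

## Robot

A 7-joint arm with a two-finger parallel gripper is mounted at the origin on the work surface. World frame = base frame: x ahead of the robot, y to its left, z up, the work surface at z = 0. Lengths are in mm, angles in rad, forces in N, time in s.
With the tool pointing down it reaches from about 350 to 900 mm from the base axis. Payload 19.9 kg.
Tool frame: the origin (TCP) lies at the very end of the fingers, on their centre line; the grasp point (between the pads) lies bot.grip_point_offset behind it (bot.grip_point_offset is the distance from the TCP to the grasp point, in mm); z points along the fingers, y is the direction in which the jaws open and shut (so a half turn about z gives the same grasp; the last joint's range is limited). The gripper opens to 85 mm and grips with 20 to 120 N. Pads are 22 mm wide; open, the fingers measure 114 mm over their backs; the gripper's body (76 mm by 85 mm) begins 54 mm behind the grasp point. The pads swing forward as they close: fully open they stand 13 mm farther back than shut.
Start: joints at [-1.383, 0.417, -0.01, 1.614, 0.005, 1.111, -0.053], TCP at [142.355, 608.553, 231.26] pointing down, gripper open.
Joint ranges: [-2.81, 2.81], [-0.39, 2.02], [-1.27, 1.25], [0.06, 2.57], [-1.19, 4.33], [0.19, 2], [-2.82, 2.82]. Speed limits (rad/s): [1.89, 1.89, 2.39, 2.39, 3.01, 3.01, 3.01].

## Interface

Orientations are given as a unit quaternion [x, y, z, w].
In Python, from rig import bot, status, eyes gives the robot as it stands. Calls block until the motion is done:
- bot.movep(position, orientation): joint-space move of the TCP to a pose.
- bot.move_l(position, frame=None, feed=150): straight line of the TCP; frame=None keeps the orientation; feed is the mean speed in mm/s.
- bot.move_j(angles): joint-space move.
- bot.open_gripper() and bot.close_gripper(newtons=None): open the fingers fully, or close them until they stop; newtons is the grip in N (None keeps the last).
- bot.pause(seconds).
- bot.solve_ik(position, orientation): joint angles nearest the present ones, or None.
- status.sense(): the state.
- eyes.get_image(name): name is "side" or "top"; returns a dict with "image" (480x640x3 uint8, red, green, blue), "mtx" (3x3 intrinsics, pixels), "D" ([k1, k2, p1, p2, k3] as OpenCV has them; the pictures are not rectified), "pose" (4x4, takes a point from camera to world coordinates). Camera axes: x right, y down, z forward; pixel columns grow to the right and rows downward; lengths in mm; the calibration is good to about 2 mm. A picture is of the moment at which its call begins. There is no depth.
A pose or a line that the arm cannot do raises bot.PlanningError and nothing moves.
- bot.sign_off(): hands the job in, once; it reports no verdict.
The state is a dict: "time": time; "joints": joint angles; "qd": joint speeds; "joint_efforts": joint torques, N m; "eef_pos": TCP position; "tool_rot": TCP orientation; "force": force on the tool from outside, world axes, zero at the start; "wrist_torque": the same for the moment, N m; "gripper_width": finger opening in mm.
Only numpy, scipy, OpenCV 4.12 (cv2) and the standard library are available. Lean on these libraries where they do the work, as an engineer would, in place of code of your own. Each camera call takes 0.05 s, during which the arm holds its last target. There are 200 camera calls.

## Working session

There is one attempt and no reset: what is moved stays moved. The work goes in short steps, each a Python script; the robot and the scene stay as the last script left them, time stands still between calls to the robot, and variables do not carry over. Pictures are saved under pics/ and viewed, about 12 in all and at most 16, crops included, and the job is handed in when it is done.

```bash
ls; mkdir -p pics; python3 - <<'E'
from rig import bot,status,eyes
import cv2,numpy as np
for n in("top","side"):
    d=eyes.get_image(n); cv2.imwrite(f"pics/{n}0.png",d["image"][:,:,::-1]); print(n,d["mtx"].tolist(),d["D"],np.round(d["pose"],3).tolist())
s=status.sense();print(s["time"],s["tool_rot"],s["gripper_width"],bot.grip_point_offset)
E
```

```text
pics
top [[462.554546456252, 0.0, 317.49657424839114], [0.0, 462.554546456252, 243.51272826105333], [0.0, 0.0, 1.0]] [-0.01333881  0.          0.          0.          0.        ] [[0.003, -0.985, 0.173, 383.644], [-1.0, -0.006, -0.014, -54.796], [0.015, -0.173, -0.985, 1086.429], [0.0, 0.0, 0.0, 1.0]]
side [[437.46750442380255, 0.0, 325.7750060669226], [0.0, 437.46750442380255, 236.60359943867496], [0.0, 0.0, 1.0]] [-0.08297723  0.          0.          0.          0.        ] [[0.942, -0.171, 0.289, 241.912], [-0.335, -0.459, 0.823, -924.419], [-0.008, -0.872, -0.489, 559.183], [0.0, 0.0, 0.0, 1.0]]
0.1 [ 1.14634558e-01  9.93407569e-01 -5.64690601e-04 -2.62063771e-05] 85.11510226333965 18.700000000000003
```

View pics/top0.png

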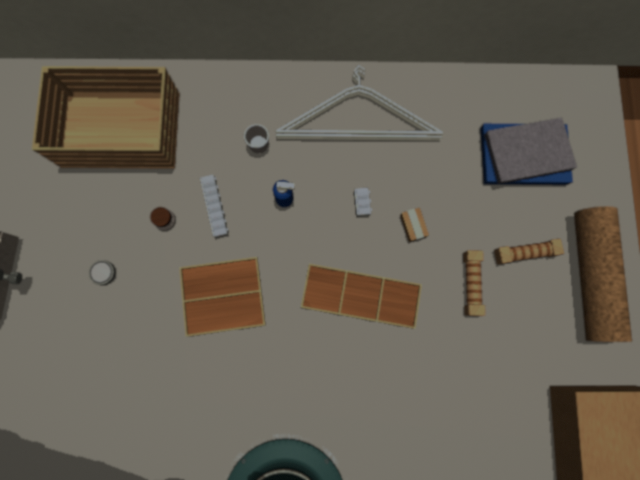

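View pics/side0.png

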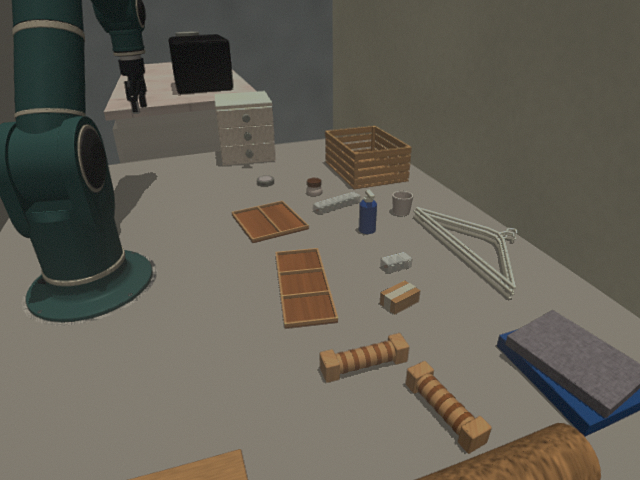

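The rollers are at top px (475,283), nearer the base at about (285,480), and (530,252), farther away. The first should be the one meant. The compact candidate is the grey disc at (102,272). I'll confirm both in one enlarged crop and compute the positions.

```bash
cat > h.py <<'E'
from rig import bot,status,eyes
import cv2,numpy as np
def ray(d,uv):
    uv=np.asarray(uv,float).reshape(-1,1,2)
    p=cv2.undistortPoints(uv,d["mtx"],d["D"]).reshape(-1,2)
    P=np.asarray(d["pose"]); return P[:3,3],np.c_[p,np.ones(len(p))]@P[:3,:3].T
def onz(d,uv,z):
    o,r=ray(d,uv); return (o+r*((z-o[2])/r[:,2])[:,None])[:,:2]
def snap(n,f=None):
    d=eyes.get_image(n)
    if f: cv2.imwrite(f"pics/{f}.png",d["image"][:,:,::-1])
    return d
def rect(P): # min-area rectangle of world points: centre, long side, short side, angle of long side
    c,(a,b),t=cv2.minAreaRect(np.asarray(P,np.float32))
    if a<b: a,b,t=b,a,t+90
    return np.round(c,1),round(a,1),round(b,1),round((t+90)%180-90,1)
E
python3 - <<'E'
from h import *
d=snap("top"); im=d["image"][:,:,::-1]
cr=lambda x,y,w,h:cv2.resize(im[y:y+h,x:x+w],None,fx=4,fy=4,interpolation=cv2.INTER_CUBIC)
a=np.hstack([cr(75,190,65,140)[:400],cr(195,165,35,100)[:, :140],cr(455,235,115,100)[:, :400]][:0] or [cr(70,200,65,75)[:, :260],cr(195,168,40,75),cr(345,175,90,75)])
b=np.hstack([cr(455,235,115,85),cr(70,250,65,85),np.zeros((340,60,3),np.uint8)])
b=cv2.copyMakeBorder(b[:300],0,0,0,max(0,a.shape[1]-b.shape[1]),0)
cv2.imwrite("pics/crop1.png",np.vstack([a[:300],b[:,:a.shape[1]]]))
hsv=cv2.cvtColor(d["image"],cv2.COLOR_RGB2HSV)
for n,(u,v) in dict(tbl=(400,400),tray=(220,280),tray2=(330,290),rim=(222,297),comp=(102,272),org=(212,205),sorg=(362,200),r1=(475,258),r2=(530,252),pump=(280,198),phead=(283,186)).items(): print(n,hsv[v,u],d["image"][v,u])
for n,uv,z in(("r1",(475,283),19),("r2",(530,252),19)): 
    p=onz(d,uv,z)[0];print(n,p,np.hypot(*p))
E
```

```text
tbl [ 21  31 117] [117 113 103]
tray [ 12 160 105] [105  65  39]
tray2 [ 12 162 112] [112  69  41]
rim [ 16 128  96] [96 74 48]
comp [ 36  10 133] [132 133 128]
org [103  17 138] [129 134 138]
sorg [104  20 138] [127 133 138]
r1 [ 22  99 131] [131 117  80]
r2 [ 16 126 107] [107  82  54]
pump [108 214  62] [10 30 62]
phead [100  11 138] [132 136 138]
r1 [ 480.0333168  -436.22632476] 648.633480208591
r2 [ 553.64998793 -571.15210087] 795.4514639304195
```

View pics/crop1.png

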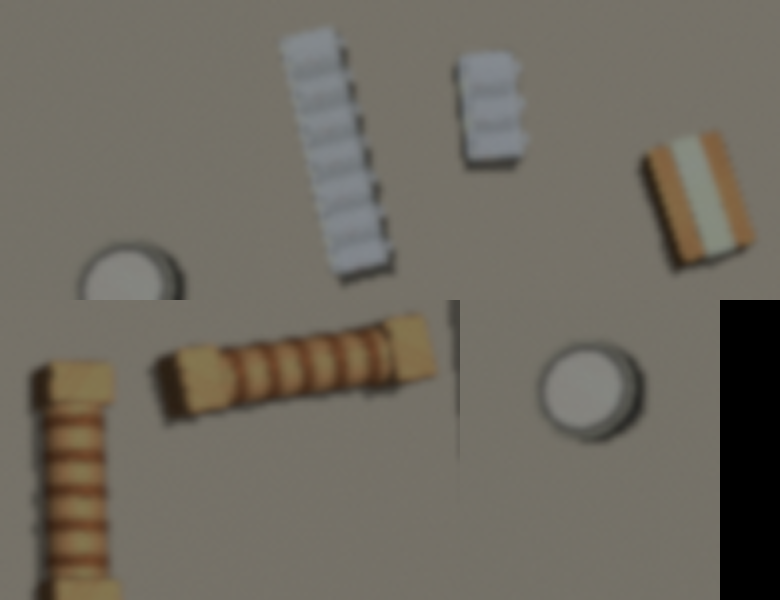

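The crop shows seven lids on the long bar and three on the short one, the soap box, and a plain steel disc (the compact). The roller at (475,283) is 649 mm from the base and the other 795 mm, so I take (475,283). Next I measure everything.

```bash
cat > meas.py <<'E'
from h import *
def blob(m,seed,r=6):
    m=cv2.morphologyEx(m.astype(np.uint8),cv2.MORPH_CLOSE,np.ones((3,3)))
    n,l=cv2.connectedComponents(m); u,v=seed
    w=l[v-r:v+r+1,u-r:u+r+1]; k=np.bincount(w[w>0]).argmax()
    c,_=cv2.findContours((l==k).astype(np.uint8),cv2.RETR_EXTERNAL,cv2.CHAIN_APPROX_NONE)
    return max(c,key=len).reshape(-1,2)
def masks(d):
    f=cv2.cvtColor(cv2.GaussianBlur(d["image"],(3,3),0),cv2.COLOR_RGB2HSV).astype(int); H,S,V=f[...,0],f[...,1],f[...,2]
    return dict(white=(S<27)&(V>118),wood=(S>70)&(H<28)&(V>55),blue=(H>95)&(H<125)&(S>110))
E
python3 - <<'E'
from meas import *
d=snap("top"); m=masks(d)
for n,k,s,z in(("lane","wood",(220,280),12),("cell","wood",(330,290),12),("long","white",(213,205),24),("short","white",(362,200),24),("compact","white",(101,272),18),("roller","wood",(475,283),38)):
    c=blob(m[k],s); P=onz(d,c,z); print(n,rect(P), "bbox px",c.min(0),c.max(0))
s=snap("side"); ms=masks(s)
cb=blob(m["blue"],(284,196)); cs=blob(ms["blue"],(368,215)); print("blue top",cb.min(0),cb.max(0),"side",cs.min(0),cs.max(0))
print("blue bottom side",onz(s,[cs[:,0].mean(),cs[:,1].max()],0))
h=blob(m["white"],(285,186)); print("head px",h.min(0),h.max(0),rect(onz(d,h,112)))
big=cv2.resize(d["image"][165:220,255:315,::-1],None,fx=5,fy=5,interpolation=cv2.INTER_CUBIC); b2=cv2.resize(s["image"][185:240,345:405,::-1],None,fx=5,fy=5,interpolation=cv2.INTER_CUBIC)
cv2.imwrite("pics/pump.png",np.hstack([big,b2]))
E
```

```text
lane (array([448.6, 150.7]), 182.2, 159.9, -81.7) bbox px [180 258] [264 335]
cell (array([ 450.6, -171.4]), 266.8, 104.0, 79.8) bbox px [301 264] [420 327]
long (array([664.8, 179.7]), 150.5, 36.5, 14.7) bbox px [199 173] [225 234]
short (array([ 677.8, -179.9]), 66.9, 38.2, 5.5) bbox px [355 186] [373 213]
compact (array([501.7, 431.7]), 39.6, 37.1, -89.7) bbox px [ 92 264] [109 280]
roller (array([ 480.4, -428.4]), 148.6, 46.5, 0.1) bbox px [463 250] [484 315]Traceback (most recent call last):
  File "<stdin>", line 6, in <module>
  File "meas.py", line 5, in blob
    w=l[v-r:v+r+1,u-r:u+r+1]; k=np.bincount(w[w>0]).argmax()
                                ~~~~~~~~~~~~~~~~~~~~~~~~~~^^
ValueError: attempt to get argmax of an empty sequence
```

```bash
python3 - <<'E'
from meas import *
d=snap("top"); s=snap("side")
bl=lambda d:(d["image"][...,2].astype(int)-d["image"][...,0]>18)
cb=blob(bl(d),(283,196)); cs=blob(bl(s),(368,215)); print("blue top",cb.min(0),cb.max(0),"side",cs.min(0),cs.max(0))
o1,r1=ray(s,[(cs[:,0].min()+cs[:,0].max())/2,cs[:,1].max()-2]); print("side bottom centre front",onz(s,[(cs[:,0].min()+cs[:,0].max())/2,cs[:,1].max()+.5],0))
# body widest part in top view: shoulder disc at z~78 ; bottom rows at z 0
print("top view shoulder", onz(d,[(cb[:,0].min()+cb[:,0].max())/2,cb[:,1].min()],78), "base near edge",onz(d,[(cb[:,0].min()+cb[:,0].max())/2,cb[:,1].max()+.5],0))
m=(d["image"].astype(int).min(2)>110); h=np.argwhere(m[178:194,272:300])[:,::-1]+[272,178]; print("head px",h.min(0),h.max(0),rect(onz(d,h,113)))
big=cv2.resize(d["image"][165:220,255:315,::-1],None,fx=6,fy=6,interpolation=cv2.INTER_CUBIC); b2=cv2.resize(s["image"][185:240,345:405,::-1],None,fx=6,fy=6,interpolation=cv2.INTER_CUBIC)
cv2.imwrite("pics/pump.png",np.hstack([big,b2]))
E
```

```text
blue top [273 183] [291 205] side [360 200] [376 233]
side bottom centre front [[681.81745036  -7.61804117]]
top view shoulder [[699.39269149  11.76744869]] base near edge [[667.27651032  15.97878028]]
head px [277 182] [294 191] (array([680.6,   1.7]), 37.2, 20.4, -89.6)
```

View pics/pump.png

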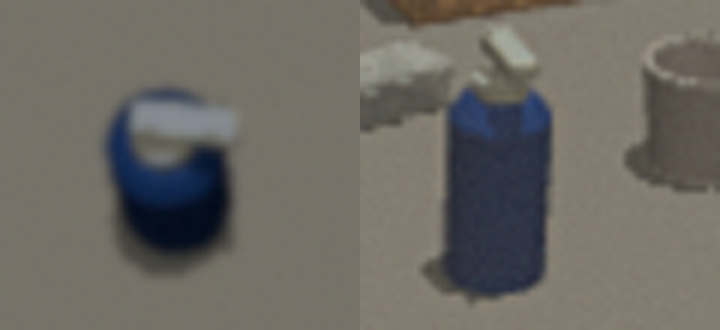

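The pump is at about (685,12) with its spout towards world -y: base edge, shoulder, head and side view agree to within a few mm. Now the roller and the long organiser.

```bash
cat > act.py <<'E'
from h import *
from scipy.spatial.transform import Rotation as R
A=np.deg2rad
def down(phi):
    y=np.array([np.cos(phi),np.sin(phi),0]);z=np.array([0,0,-1.]);return R.from_matrix(np.c_[np.cross(y,z),y,z]).as_quat()
def tray(c,xang,p):
    a=A(xang);return np.array(c)+p[0]*np.array([np.cos(a),np.sin(a)])+p[1]*np.array([-np.sin(a),np.cos(a)])
LANE=lambda x,y:tray((448.6,150.7),8.3,(x,y))
CELL=lambda x,y:tray((450.6,-171.4),-10.2,(x,y))
def over(xy,phi,z):
    q0=np.array(status.sense()["joints"]);best=None
    for p in(phi,phi+np.pi):
        o=down(p);q=bot.solve_ik([*xy,z],o)
        if q is not None and (best is None or abs(q-q0).max()<best[0]): best=(abs(np.array(q)-q0).max(),o)
    bot.movep([*xy,z],best[1])
def rep(t):
    s=status.sense();print(t,"t",round(s["time"],1),"tcp",np.round(s["eef_pos"],1),"w",round(s["gripper_width"],1),"F",np.round(s["force"],1))
def pick(xy,jaw,z,N=40,hi=190):
    over(xy,A(jaw),hi);bot.move_l([*xy,z+30],feed=250);bot.move_l([*xy,z],feed=80);rep("down")
    bot.close_gripper(N);rep("shut");bot.move_l([*xy,hi],feed=200);rep("up")
def place(xy,jaw,z,hi=190):
    over(xy,A(jaw),hi);bot.move_l([*xy,z+25],feed=250);bot.move_l([*xy,z],feed=50);rep("low")
    bot.open_gripper();rep("open");bot.move_l([*xy,hi],feed=250)
E
python3 - <<'E'
from act import *
for n,p,ph in(("roller",(480,-432.6),90),("rp",LANE(-47,0),8.3),("long",(665,181),104.7),("lp",LANE(47,0),8.3),("pump",(685,12),0),("pp",CELL(0,0),79.8),("comp",(501,429),90),("cp",CELL(0,88),-10.2),("short",(677.8,-182),95.5),("sp",CELL(0,-88),-10.2)):
    print(n,np.round(p),[bot.solve_ik([*p,z],down(A(ph+k))) is not None for k in(0,180) for z in(10,190)])
pick((480,-432.6),90,10)
d=snap("side","s1")
E
```

```text
roller [ 480. -433.] [True, True, True, True]
rp [402. 144.] [True, True, True, True]
long [665 181] [True, True, True, True]
lp [495. 157.] [True, True, True, True]
pump [685  12] [True, True, True, True]
pp [ 451. -171.] [True, True, True, True]
comp [501 429] [True, True, True, True]
cp [466. -85.] [True, True, True, True]
short [ 678. -182.] [True, True, True, True]
sp [ 435. -258.] [True, True, True, True]
down t 5.4 tcp [ 479.8 -432.7    9.8] w 85.4 F [-0.2  0.4  0.4]
shut t 6.0 tcp [ 480.1 -432.7   10.5] w 32.9 F [-1.3  2.2  4.5]
up t 7.0 tcp [ 479.8 -432.1  188.8] w 33.1 F [ 0.3 -0.2 -1.7]
```

```bash
python3 - <<'E'
from act import *
place(LANE(-47,0),8.3,15)
pick((665,181),104.7,10)
place(LANE(47,0),8.3,15)
pick((685,12),0,50,30,220)
snap("top","t2"); s=snap("side","s2")
E
```

```text
low t 10.6 tcp [401.9 143.8  14.7] w 32.6 F [-0.5  0.1 -1.4]
open t 11.1 tcp [402.1 143.9  15. ] w 85.5 F [-0.8 -1.   0.2]
down t 14.3 tcp [664.9 180.8   9.7] w 85.6 F [ 0.6 -0.1 -0.2]
shut t 14.9 tcp [665.3 181.1  10.5] w 33.1 F [-2.5  0.5  6. ]
up t 15.9 tcp [664.4 181.  188.7] w 33.3 F [-0.6  0.1 -0.7]
low t 18.5 tcp [495.  157.4  14.7] w 32.9 F [ 0.2 -0.4 -1. ]
open t 19.1 tcp [495.1 157.5  15. ] w 85.3 F [-0.6  0.7 -0.6]
down t 22.1 tcp [684.9  11.9  49.7] w 85.7 F [ 0.6 -0.   0.6]
shut t 22.5 tcp [685.3  11.9  50.5] w 45.3 F [-1.2 -0.1  5.8]
up t 23.5 tcp [684.4  12.1 218.6] w 45.3 F [-0.5  0.4 -1.2]
```

View pics/s2.png

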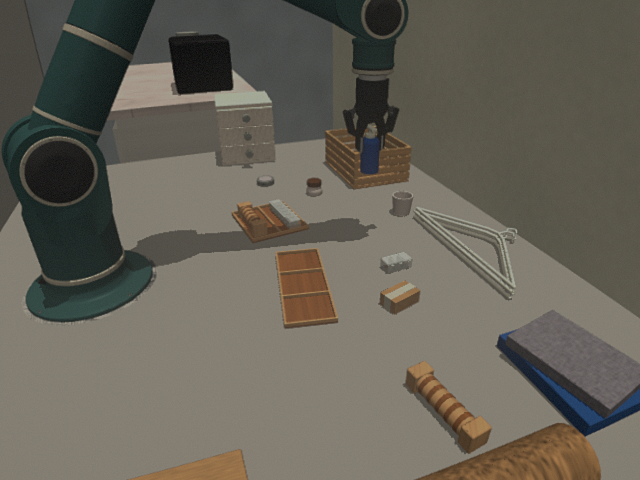

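The side view shows the roller and the organiser lying in their own lanes (px 250,220 and 287,213), and the pump held upright at px (370,152). I'll place the pump, then do the compact and the short organiser.

```bash
python3 - <<'E'
from act import *
place(CELL(0,0),79.8,54.7,220)
pick((501,429),90,5)
snap("side","s3")
if status.sense()["gripper_width"]>50: place(CELL(0,88),-10.2,10)
pick((677.8,-182),95.5,10)
if status.sense()["gripper_width"]>28: place(CELL(0,-88),-10.2,15)
bot.move_j([-1.383,0.417,-0.01,1.614,0.005,1.111,-0.053])
rep("end");t=snap("top","t4")["image"];s=snap("side","s4")["image"]
a=cv2.resize(t[240:345,165:435],(800,311),interpolation=cv2.INTER_CUBIC);b=cv2.resize(s[180:340,205:425],(394,287),interpolation=cv2.INTER_CUBIC)
b=np.hstack([b,np.zeros((287,406,3),np.uint8)]);cv2.imwrite("pics/end.png",np.vstack([a,b])[:,:,::-1])
E
```

```text
low t 26.2 tcp [ 450.4 -171.5   54.4] w 45.3 F [ 0.1 -0.5 -0.3]
open t 26.7 tcp [ 450.6 -171.4   54.7] w 85.4 F [-0.8 -0.2  0.3]
down t 31.0 tcp [501.  428.8   4.8] w 85.4 F [ 0.3  0.  -0.8]
shut t 31.4 tcp [501.2 429.2   6. ] w 55.6 F [-3.9 -1.9 10. ]
up t 32.5 tcp [500.5 428.8 188.8] w 55.6 F [-0.5  0.  -1.3]
low t 35.8 tcp [466.  -84.5   9.9] w 55.4 F [-3.7  2.5 13.3]
open t 36.2 tcp [466.1 -84.9   9.9] w 85.0 F [-0.3  0.4  0.6]
down t 40.0 tcp [ 677.7 -182.1    9.7] w 85.5 F [-0.  -1.5  0.6]
shut t 40.5 tcp [ 678.1 -182.    10.5] w 32.7 F [-1.1  0.1  5.3]
up t 41.5 tcp [ 677.2 -181.7  188.6] w 32.8 F [ 0.1 -0.7 -1.1]
low t 44.3 tcp [ 434.9 -258.    14.7] w 33.2 F [-0.1  0.5 -0.8]
open t 44.8 tcp [ 435.1 -258.    15. ] w 85.2 F [-0.1  0.5  0.1]
end t 48.9 tcp [143.2 608.1 231.4] w 85.4 F [0.6 0.5 0.2]
```

View pics/end.png

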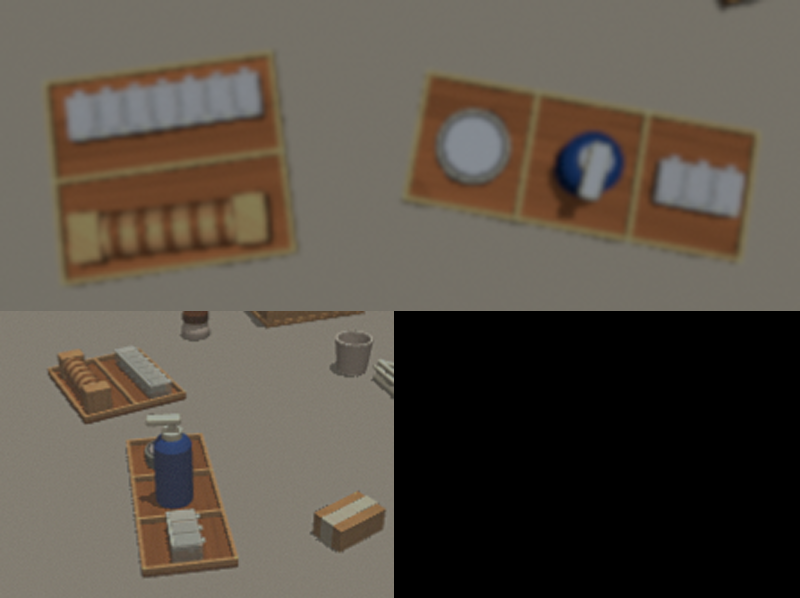

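View pics/t4.png

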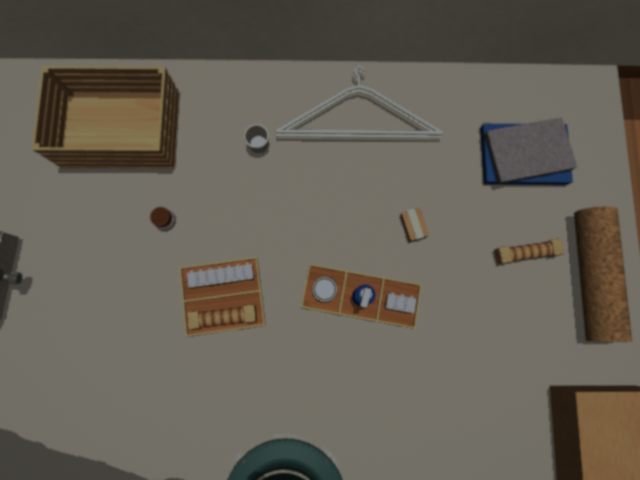

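The final pictures show each item in its own place:
- **Lane tray:** long organiser at px (220,275), roller at (221,317), both clear of walls and rib.
- **Cell tray:** compact at (324,289) flat, pump at (364,296) upright, short organiser at (401,302) flat.
- **Bystanders:** jar (161,217) and soap box (415,224) have not moved.

The arm is clear, so I'm handing in.

```bash
python3 -c "
from rig import bot;bot.sign_off()"
```

```text
the job is handed in; nothing more can be done
```

Both kits are made up and the job is handed in, at about 49 s of the 136 s allowed.

- **Lane tray:** the roller (the one about 649 mm from the base, not the one at 795 mm) and the long organiser each lie in a lane of their own.
- **Cell tray:** the pump stands upright in the middle compartment, with the compact flat in one end and the short organiser flat in the other.

**Last checks:**
- **Pictures:** the top and side pictures show all five items inside their compartments and clear of ribs and rims. The jar and soap box are at the same pixels as at the start.
- **Forces:** the highest wrist force I read was about 14 N, as the compact was set down on the tray floor.
- **Disagreements:** the gripper read 55.6 mm on the 58 mm compact, and about 1 mm under nominal on the other items. The compact looks flat and well inside its compartment, so I did nothing about it. I took it to be right way up because it was lifted and set down without being turned over.

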